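# Return the stray specimen tube to the empty tube rest

### The arm

A 6-joint arm with a two-finger parallel gripper is mounted at the origin on the work surface. World frame = base frame: x ahead of the robot, y to its left, z up, the work surface at z = 0. Lengths are in m, angles in rad, forces in N, time in s.
With the tool pointing down it reaches from about 0.425 to 1.125 m from the base axis. Payload 14.9 kg.
Tool frame: the origin (TCP) lies at the very end of the fingers, on their centre line; the grasp point (between the pads) lies 19 mm behind it (grip_depth is the distance from the TCP to the grasp point, in m); z points along the fingers, y is the line along which they close (so a half turn about z gives the same grasp; the last joint's range is limited). The gripper opens to 91 mm and grips with 3 to 60 N. Pads are 32 mm wide; open, the fingers measure 118 mm over their backs; the gripper's body (76 mm by 178 mm) begins 60 mm behind the grasp point.
Start: joints at [1.141, 0.379, 1.734, -0, 1.028, -0.033], TCP at [0.271, 0.646, 0.214] pointing down, gripper open.
Joint ranges: [-2.77, 2.77], [-0.74, 2.19], [0, 2.66], [-1.06, 4.2], [0.31, 2.87], [-3.08, 3.08]. Speed limits (rad/s): [1.89, 1.89, 2.39, 3.14, 3.14, 3.14].

### API

Orientations are given as a 3x3 rotation matrix whose columns are the frame's x, y, z axes.
In Python, from plant import * gives the robot as it stands.
- The arm moves only by the tool drive_tool, never from a script. Its argument "targets" is text: rows parted by semicolons, each of 5 numbers parted by spaces: the shift along the world's x, y, z in mm, then the turn about the world's z in rad, then the opening in per cent of the stroke, from 0 (shut) to 100 (fully open). In form: x y z turn claw; .... A call has 1 to 12 rows; each row shifts and turns the commanded pose from where the row before left it; what a row does not reach is not made up. A row lasts 1/10 s, in which the tool goes at most 50 mm and 8.59 degrees, less where a joint would pass 70% of its speed; a pose out of reach is approached as far as the arm can. A call is refused whole if a number of a shift passes 50 or a number of a turn 0.15, either way. A call with a gripper value outside its range is refused whole. The fingers move at their own pace and stop on an object; the grip force is fixed at half the most. Time passes only in rows, so rows that do not move let the fingers close. It gives the time, the measured TCP pose, the force, the opening and the grip force at its end, in the units of the state.
- observe(): the state, without advancing time (a new reading comes with each control period).
- get_image(name): name is "scene" or "top" or "wrist"; returns the picture (400x640x3 uint8, red, green, blue); there is no depth.
- calibration(name): a dict with "fx", "fy", "cx", "cy" (pixels), "xyz" and "rotation" of the camera in the world; the wrist camera has in their place "T_tool_cam" (4x4, takes a point from camera to tool coordinates, whose origin is the TCP and whose axes are the flange's). Camera axes: x right, y down, z forward; pixel columns grow to the right and rows downward; lengths in m; the calibration is good to about 2 mm. The wrist camera is an equidistant fisheye: a pixel r from the principal point sees the ray r / f radians off the axis. A picture is of the moment at which its call begins: read the wrist's pose just before it. calibration takes no time and is no camera call.
- finish_job(): hands the job in; it is judged then, once.
The state is a dict: "t": time; "joints": joint angles; "dq": joint speeds; "joint_torque": joint torques, N m; "tool_pos": TCP position; "ee_rot": TCP orientation; "wrist_force": force on the tool from outside, world axes, zero at the start; "wrist_torque": the same for the moment, N m; "grip_width": finger opening in m; "grasp_force": force on a finger pad.
Only numpy, scipy, OpenCV 4.12 (cv2) and the standard library are available. Lean on these libraries where they do the work, as an engineer would, in place of code of your own. Each camera call takes 0.05 s, during which the arm holds its last target. There are 200 camera calls.

### The job

One long capped specimen tube has been left lying on the microscope desk, where it can roll away. Pick it up and lay it on its side in the one empty tube rest, seated in both notches and centred along the rest; set it down rather than drop it, and leave the two tubes that already lie in the other rests as they are.

Things in the scene. Friction and masses are not known exactly. Their poses are not given: they have to be found in the camera images.
- stray_tube: long white specimen tube lying on its side on the bare desk near the robot, grey flush cap at one end; 130 mm long, 30 mm diameter throughout, 40-85 g; rolls freely if pushed. Origin mid-length on its axis, 15 mm above the desk at the start; own x runs along it to the cap. Not part of the job: a like vial only 62 mm long and a 59 mm tall glass dome, about 0.2 m apart in the same row
- empty_rest: the one of three like grey metal rests without a tube, fixed. Base 110 (x) by 60 (y) by 6 mm; two 8 mm uprights 92 mm apart along x (84 mm free between) with 90 degree V notches, 52 mm wide at the top, 55 mm above the desk. Origin under the centre, on the desk; x along the tube's place, z up. A seated tube lies along x, either way round, axis 50 mm up, middle above the origin
- stored_tube_1: a tube identical to the stray one that already lies in another of the rests; origin at the middle of its length on its axis, 50 mm above the desk, x along the tube. To be left where it is
- stored_tube_2: the second such tube, in the third rest; same origin and axes. To be left where it is
Things that resemble listed ones, but are neither listed nor needed, are in the scene too. Leave any turquoise or yellow look-alike of the stray_tube alone.

How it is judged:
At the end, for the whole second after the job is handed in: The stray tube lies at rest (under 0.03 m/s) in the empty rest: its middle within 15 mm of the rest's middle along the rest and 10 mm across it, its axis 44 to 56 mm above the desk and within 10 degrees of the rest's x axis, either way round; both stored tubes are within 15 mm of where they began (x of stray_tube in the frame of empty_rest between -0.015 and 0.015 m and y of stray_tube in the frame of empty_rest between -0.01 and 0.01 m and z of stray_tube in the frame of empty_rest between 0.044 and 0.056 m and angle between the x axis of stray_tube and the x axis of empty_rest, either way round below 0.175 rad and linear speed of stray_tube below 0.03 m/s and distance of each of stored_tube_1, stored_tube_2 from where it was at the start of the episode below 0.015 m); the robot touches nothing.
It fails at once if the tube is dropped: it falls faster than 0.65 m/s out of the fingers (a free fall of about 2 cm) (linear speed of stray_tube above 0.65 m/s and contact force between the fingers and stray_tube below 0.05 N).
It fails at once if a stored tube is knocked 30 mm or more out of its place (distance of any of stored_tube_1, stored_tube_2 from where it was at the start of the episode above 0.03 m).
It also fails if it takes over 38 s, if anything falls off the work surface, if the arm or the gripper's body presses on something with over 40 N, if the wrist force passes 120 N, or if a joint passes its speed limit or range.

## Working session

There is one attempt and no reset: what is moved stays moved. The work goes in short steps, Python scripts to look and compute and a tool call to move; the robot and the scene stay as the last step left them, time stands still between calls to the robot, and variables do not carry over. Pictures are saved under pics/ and viewed, at most 10 in all, crops included, and the job is handed in when it is done.

Besides the shell and the picture viewer there is one more tool, called after "Request:" as a command line: name --argument value ..., lists and objects as JSON in quotes. drive_tool: Moves the arm, as the interface text tells. Its arguments: {"type":"object","properties":{"targets":{"type":"string"}},"required":["targets"]}

```bash
mkdir -p pics; cat > h.py <<'E'
from plant import *
import numpy as np, cv2
def save(n,f): 
    im=get_image(n); cv2.imwrite('pics/'+f,im[:,:,::-1]); return im
def ray(n,u,v):
    c=calibration(n)
    if n=='wrist':
        s=observe(); T=np.array(c['T_tool_cam']); dx,dy=(u-c['cx'])/c['fx'],(v-c['cy'])/c['fy']
        th=np.hypot(dx,dy); d=np.array([dx/th*np.sin(th),dy/th*np.sin(th),np.cos(th)]) if th>0 else np.array([0,0,1.])
        R=np.array(s['ee_rot']); return R@T[:3,3]+np.array(s['tool_pos']), R@T[:3,:3]@d
    return np.array(c['xyz']),np.array(c['rotation'])@np.array([(u-c['cx'])/c['fx'],(v-c['cy'])/c['fy'],1])
def at(n,u,v,z):
    o,d=ray(n,u,v); return np.round(o+d*(z-o[2])/d[2],4)
E
python3 - <<'E'
from h import *
save('top','top0.png'); save('scene','sc0.png'); 
for n in('top','scene','wrist'): print(n,calibration(n))
s=observe();print(s['t'],s['tool_pos'],s['ee_rot'],s['grip_width'])
E
```

```text
top {'fx': 408.69921413182186, 'fy': 408.69921413182186, 'cx': 317.20459908982184, 'cy': 199.17432051621753, 'xyz': array([0.28902906, 0.13330513, 1.04217209]), 'rotation': array([[-0.02747392, -0.98536086,  0.16825329],
       [-0.99949052,  0.02981367,  0.01139534],
       [-0.01624477, -0.16785449, -0.98567793]])}
scene {'fx': 473.3869937212039, 'fy': 473.3869937212039, 'cx': 309.90690247787916, 'cy': 199.74335956038107, 'xyz': array([ 0.78632653, -0.48878383,  1.1301255 ]), 'rotation': array([[ 0.87624852,  0.39715863, -0.27286179],
       [ 0.48178222, -0.73224486,  0.48135575],
       [-0.00862706, -0.55324722, -0.83297244]])}
wrist {'fx': 309.70691628693146, 'fy': 309.70691628693146, 'cx': 315.263388200392, 'cy': 194.31189866573368, 'T_tool_cam': array([[-1.17308093e-03, -9.68442880e-01, -2.49232846e-01,
         7.07752896e-02],
       [ 9.99999090e-01, -1.30224786e-03,  3.53375604e-04,
        -6.44159021e-04],
       [-6.66787027e-04, -2.49232204e-01,  9.68443526e-01,
        -1.71461653e-01],
       [ 0.00000000e+00,  0.00000000e+00,  0.00000000e+00,
         1.00000000e+00]])}
0.1 [0.27042275 0.64530781 0.21337408] [[-9.22293020e-01  3.86491188e-01 -3.84101941e-04]
 [ 3.86491378e-01  9.22292601e-01 -8.79385755e-04]
 [ 1.43795338e-05 -9.59503432e-04 -9.99999540e-01]] 0.09110079119228916
```

View pics/top0.png

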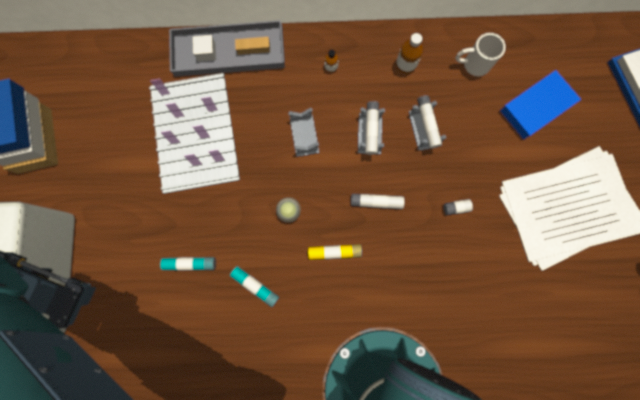

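View pics/sc0.png

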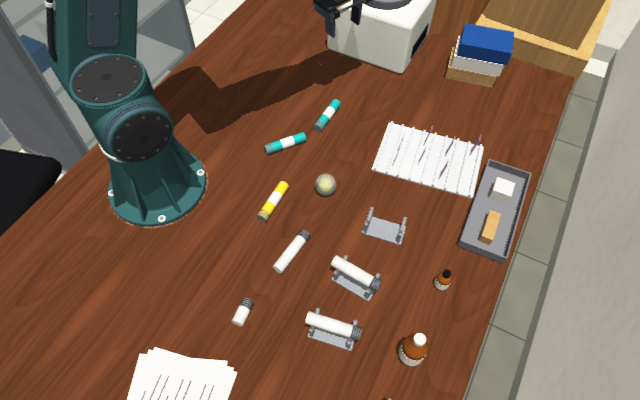

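The top view shows the stray tube from (352,200) to (404,202), cap on the left. The empty rest is at about (303,132), with the stored tubes at (371,128) and (428,122). Next I turn these into positions.

```bash
python3 - <<'E'
from h import *
for n,p in [('top',[(352,200,.015),(404,202,.015),(288,210,.03),(458,207,.015),(335,252,.015),(303,117,.04),(305,152,.04),(303,133,.006),(372,103,.05),(371,153,.05)]),('scene',[(304,234,.015),(279,267,.015),(385,228,.006),(372,217,.05),(402,224,.05)])]:
  for u,v,z in p: print(n,u,v,at(n,u,v,z))
im=cv2.imread('pics/top0.png')[80:170,270:350]; cv2.imwrite('pics/c.png',cv2.resize(im,None,fx=7,fy=6.5,interpolation=cv2.INTER_CUBIC))
E
```

```text
top 352 200 [0.4596 0.0567 0.015 ]
top 404 202 [ 0.4504 -0.0748  0.015 ]
top 288 210 [0.4365 0.2189 0.03  ]
top 458 207 [ 0.4335 -0.21    0.015 ]
top 335 252 [0.3295 0.1045 0.015 ]
top 303 117 [0.676  0.1756 0.04  ]
top 305 152 [0.5825 0.1725 0.04  ]
top 303 133 [0.6446 0.178  0.006 ]
top 372 103 [ 0.7038 -0.0023  0.05  ]
top 371 153 [0.5716 0.0068 0.05  ]
scene 304 234 [0.4605 0.0508 0.015 ]
scene 279 267 [ 0.4514 -0.0654  0.015 ]
scene 385 228 [0.6436 0.1775 0.006 ]
scene 372 217 [0.605 0.166 0.05 ]
scene 402 224 [0.6836 0.184  0.05  ]
```

View pics/c.png

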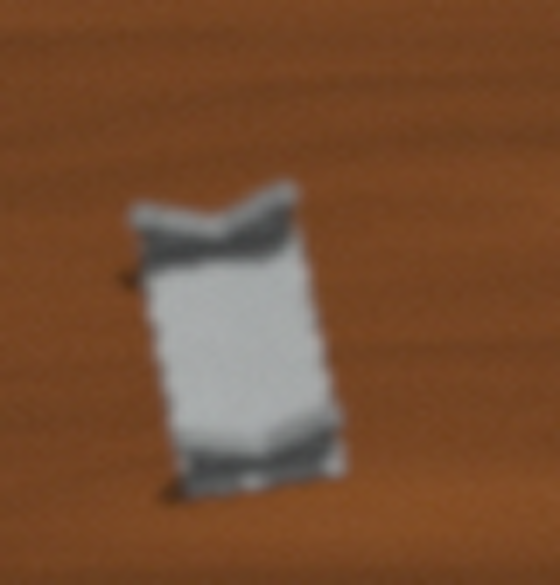

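Request:
drive_tool --targets "0 -45 0 -0.09 100;0 -45 0 -0.09 100;0 -45 0 -0.09 100;0 -45 0 -0.09 100;15 -45 0 -0.09 100;20 -45 0 -0.09 100;20 -45 0 -0.09 100;20 -45 0 -0.09 100;20 -45 0 -0.09 100;20 -45 0 -0.09 100;20 -45 0 -0.09 100;20 -45 0 -0.09 100"

```text
t: 1.3
tool_pos: [0.4259, 0.1036, 0.2141]
ee_rot: [[-0.09, 0.996, 0.0], [0.996, 0.09, 0.0], [0.0, 0.0, -1.0]]
wrist_force: [-0.2, 0.5, -0.1]
grip_width: 0.0913
grasp_force: 0.0
```

Request:
drive_tool --targets "15 -45 -20 -0.09 100;15 -45 -20 -0.07 100;0 -20 -20 0 100;0 0 0 0 100"

```text
t: 1.7
tool_pos: [0.4532, -0.0038, 0.1528]
ee_rot: [[0.069, 0.998, -0.004], [0.998, -0.069, 0.0], [-0.0, -0.004, -1.0]]
wrist_force: [0.3, 0.9, 0.2]
grip_width: 0.0913
grasp_force: 0.0
```

```bash
python3 - <<'E'
from h import *
s=observe();print(s['t'],s['tool_pos'],s['ee_rot'],s['joints'])
save('wrist','w1.png')
E
```

```text
1.7 [ 0.453225   -0.00382984  0.15280258] [[ 6.90951565e-02  9.97602077e-01 -3.99452287e-03]
 [ 9.97610048e-01 -6.90955193e-02  4.72856529e-05]
 [-2.28831366e-04 -3.98824336e-03 -9.99992021e-01]] [-5.97665302e-02  7.99648301e-02  2.24968274e+00 -2.62773434e-04
  8.15935329e-01  9.56461216e-03]
```

View pics/w1.png

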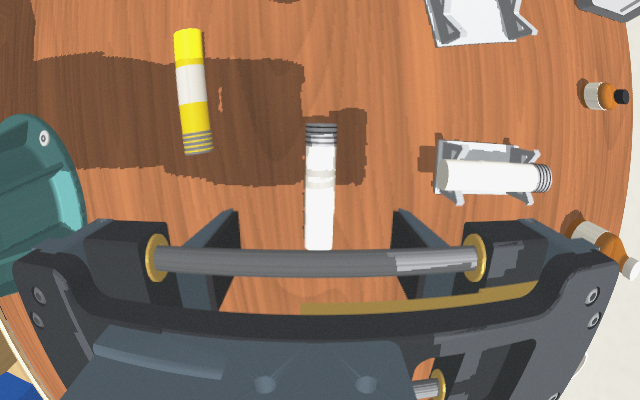

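The wrist view shows the stray tube between the fingers. Its cap end is at (321,124) and the gripper bar hides its far end at (319,248).

```bash
python3 - <<'E'
from h import *
for p in [(321,124),(321,140),(319,245)]:print(at('wrist',*p,.02))
for p in [(306,140),(336,140),(305,240),(333,240)]:print(at('wrist',*p,.015))
E
```

```text
[0.4624 0.0592 0.02  ]
[0.4613 0.0434 0.02  ]
[ 0.4519 -0.0676  0.02  ]
[0.4464 0.044  0.015 ]
[0.4764 0.042  0.015 ]
[ 0.4371 -0.0628  0.015 ]
[ 0.4674 -0.0649  0.015 ]
```

Request:
drive_tool --targets "2 -1 -30 -0.02 100;0 0 -40 0 100;0 0 -40 0 100;0 0 -20 0 100;0 0 -12 0 100;0 0 -6 0 100;0 0 0 0 100;0 0 0 0 100"

```text
t: 2.55
tool_pos: [0.4575, -0.0026, 0.0081]
ee_rot: [[0.086, 0.996, 0.002], [0.996, -0.086, -0.0], [0.0, 0.002, -1.0]]
wrist_force: [0.3, 0.7, -0.0]
grip_width: 0.0909
grasp_force: 0.0
```

Request:
drive_tool --targets "0 -4 -4 0 100;0 0 0 0 80;0 0 0 0 60;0 0 0 0 45;0 0 0 0 35;0 0 0 0 20;0 0 0 0 20;0 0 0 0 20;0 0 0 0 20;0 0 0 0 20"

```text
t: 3.55
tool_pos: [0.4567, -0.0068, 0.0031]
ee_rot: [[0.086, 0.996, 0.0], [0.996, -0.086, -0.0], [-0.0, 0.0, -1.0]]
wrist_force: [0.0, 0.5, 0.4]
grip_width: 0.0294
grasp_force: 30.0
```

Request:
drive_tool --targets "0 0 20 0 20;0 0 40 0 20;0 0 40 -0.1 20;5 15 40 -0.13 20;8 20 10 -0.13 20;8 20 0 -0.13 20;8 20 0 -0.13 20;8 20 0 -0.13 20;8 20 0 -0.13 20;8 20 0 -0.13 20;5 20 0 -0.13 20;0 7 0 -0.13 20"

```text
t: 4.75
tool_pos: [0.5151, 0.1566, 0.153]
ee_rot: [[0.978, 0.209, 0.0], [0.209, -0.978, 0.0], [0.0, -0.0, -1.0]]
wrist_force: [-0.5, -0.5, -0.3]
grip_width: 0.0292
grasp_force: 30.0
```

Request:
drive_tool --targets "0 0 0 -0.05 20;0 0 0 0 20;0 0 0 0 20"

```text
t: 5.05
tool_pos: [0.5145, 0.1551, 0.153]
ee_rot: [[0.986, 0.166, -0.0], [0.166, -0.986, -0.0], [-0.0, 0.0, -1.0]]
wrist_force: [-0.6, -1.2, -0.6]
grip_width: 0.0292
grasp_force: 30.0
```

```bash
python3 - <<'E'
from h import *
s=observe();print(s['t'],s['tool_pos'],s['ee_rot'],s['joints'])
save('wrist','w2.png')
E
```

```text
5.05 [0.51450387 0.15509652 0.15297334] [[ 9.86158439e-01  1.65805485e-01 -2.72774676e-04]
 [ 1.65805473e-01 -9.86158476e-01 -6.58782123e-05]
 [-2.79922028e-04  1.97388208e-05 -9.99999961e-01]] [2.49410865e-01 2.11910293e-01 2.09189965e+00 4.69497949e-06
 8.38063309e-01 1.65362931e+00]
```

View pics/w2.png

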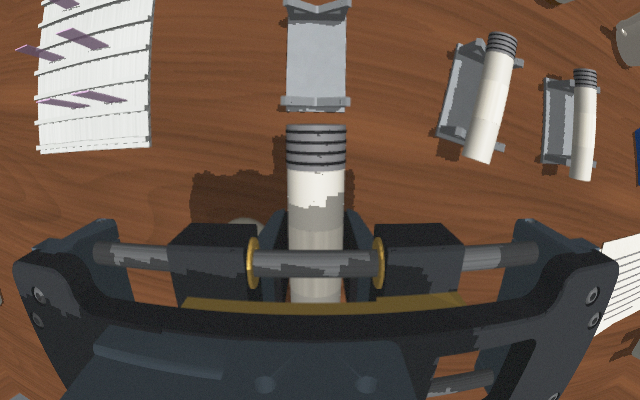

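The rest lies straight ahead at around (316,55), with the held tube's cap end at (316,125). I zoom in on the rest.

```bash
python3 - <<'E'
from h import *
im=cv2.imread('pics/w2.png')[0:140,250:380]; cv2.imwrite('pics/c2.png',cv2.resize(im,None,fx=4,fy=4,interpolation=cv2.INTER_CUBIC))
E
```

```text
(no output)
```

View pics/c2.png

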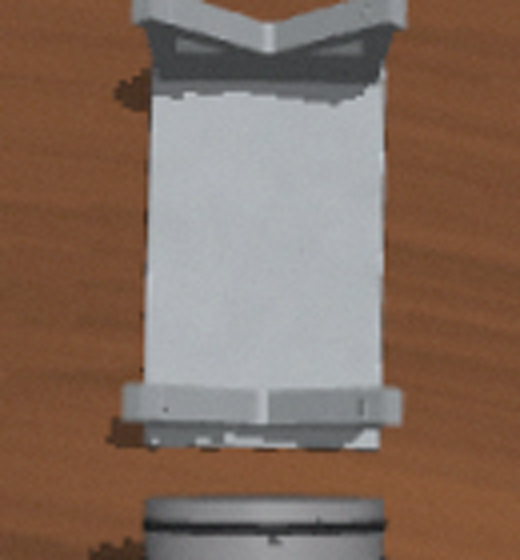

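```bash
python3 - <<'E'
from h import *
for u,v,z in [(316,105.5,.029),(316,97,.029),(317,13,.029),(317,6.2,.029),(286.2,111,.006),(345,111,.006),(286.5,95,.006),(288,23.7,.006),(345.5,95,.006),(346.3,23.7,.006),(316,125,.156),(316,180,.18)]:print(u,v,at('wrist',u,v,z))
a=at('wrist',316,101.2,.029);b=at('wrist',317,9.6,.029);d=b-a;print((a+b)/2,np.linalg.norm(d),np.arctan2(d[1],d[0]))
s=observe();R=np.array(s['ee_rot']);print(np.arctan2(R[1,0],R[0,0]),s['tool_pos'])
E
```

```text
316 105.5 [0.5929 0.1675 0.029 ]
316 97 [0.6009 0.1688 0.029 ]
317 13 [0.6839 0.1817 0.029 ]
317 6.2 [0.6912 0.1829 0.029 ]
286.2 111 [0.5834 0.1967 0.006 ]
345 111 [0.5933 0.1376 0.006 ]
286.5 95 [0.5998 0.199  0.006 ]
288 23.7 [0.6754 0.2103 0.006 ]
345.5 95 [0.6097 0.1399 0.006 ]
346.3 23.7 [0.6854 0.1513 0.006 ]
316 125 [0.5779 0.1653 0.156 ]
316 180 [0.5528 0.1611 0.18  ]
[0.64225 0.17525 0.029  ] 0.09159181186110474 0.15455851508531582
0.16628731554950218 [0.51452382 0.15503265 0.15299849]
```

Request:
drive_tool --targets "30 5 0 -0.013 20;40 7 0 0 20;40 6 0 0 20;18 2 0 0 20;0 0 0 0 20;0 0 0 0 20;0 0 0 0 20"

```text
t: 5.8
tool_pos: [0.6417, 0.1749, 0.1529]
ee_rot: [[0.988, 0.152, -0.001], [0.152, -0.988, -0.0], [-0.001, 0.0, -1.0]]
wrist_force: [-0.3, -0.0, 0.3]
grip_width: 0.0292
grasp_force: 30.0
```

Request:
drive_tool --targets "0 0 -20 0 20;0 0 -30 0 20;0 0 -25 0 20;0 0 -15 0 20;0 0 -8 0 20;0 0 -6 0 20;0 0 -4 0 20;0 0 -2 0 20;0 0 0 0 20;0 0 0 0 20"

```text
t: 6.8
tool_pos: [0.643, 0.1753, 0.0436]
ee_rot: [[0.988, 0.151, 0.001], [0.151, -0.988, 0.0], [0.001, -0.0, -1.0]]
wrist_force: [0.4, -0.3, -0.9]
grip_width: 0.0294
grasp_force: 30.0
```

```bash
python3 - <<'E'
from h import *
s=observe();print(s['t'],s['tool_pos'],s['wrist_force'])
im=save('wrist','w3.png')
E
```

```text
6.8 [0.64299337 0.17529125 0.04358236] [ 0.39133624 -0.28957041 -0.89654302]
```

View pics/w3.png

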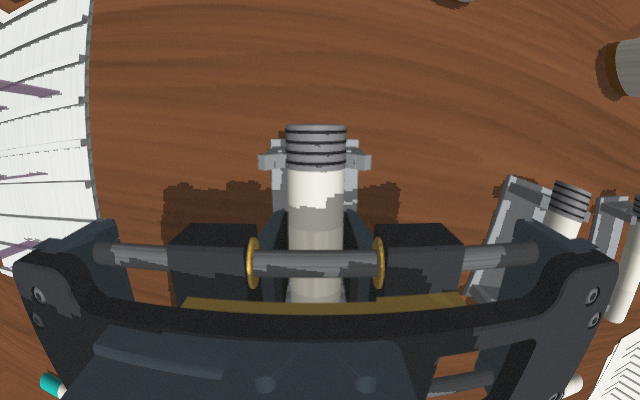

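The tube is centred over the far notch: upright from 258 to 371, tube at 316. I lower it gently.

Request:
drive_tool --targets "0 0 -2 0 20;0 0 -1 0 20;0 0 -1 0 20;0 0 0 0 20;0 0 0 0 20"

```text
t: 7.35
tool_pos: [0.6427, 0.1752, 0.039]
ee_rot: [[0.989, 0.151, -0.0], [0.151, -0.989, -0.0], [-0.0, -0.0, -1.0]]
wrist_force: [0.1, -0.0, -1.0]
grip_width: 0.0293
grasp_force: 30.0
```

Request:
drive_tool --targets "0 0 -1 0 20;0 0 0 0 20;0 0 0 0 20"

```text
t: 7.65
tool_pos: [0.6428, 0.1755, 0.0385]
ee_rot: [[0.989, 0.151, 0.0], [0.151, -0.989, 0.0], [0.0, -0.0, -1.0]]
wrist_force: [-1.4, 2.1, 5.1]
grip_width: 0.0295
grasp_force: 30.0
```

Request:
drive_tool --targets "0 0 0 0 35;0 0 0 0 40;0 0 0 0 50;0 0 0 0 65;0 0 0 0 65;0 0 0 0 65;0 0 0 0 65"

```text
t: 8.35
tool_pos: [0.6427, 0.1752, 0.0381]
ee_rot: [[0.989, 0.151, 0.0], [0.151, -0.989, -0.0], [0.0, 0.0, -1.0]]
wrist_force: [0.4, 0.4, -0.8]
grip_width: 0.0592
grasp_force: 0.0
```

Request:
drive_tool --targets "0 0 10 0 65;0 0 20 0 65;0 0 40 0 65;0 0 40 0 65;-30 0 40 0 65;-40 0 0 0 65;-40 0 0 0 65;-20 0 0 0 65;0 0 0 0 65;0 0 0 0 65"

```text
t: 9.35
tool_pos: [0.5132, 0.1754, 0.189]
ee_rot: [[0.988, 0.151, 0.001], [0.151, -0.988, 0.0], [0.001, -0.0, -1.0]]
wrist_force: [0.7, -0.2, -0.5]
grip_width: 0.0593
grasp_force: 0.0
```

```bash
python3 - <<'E'
from h import *
s=observe();print(s['t'],s['tool_pos'])
im=save('wrist','w4.png')
E
```

```text
9.35 [0.51316082 0.17537989 0.18898176]
```

View pics/w4.png

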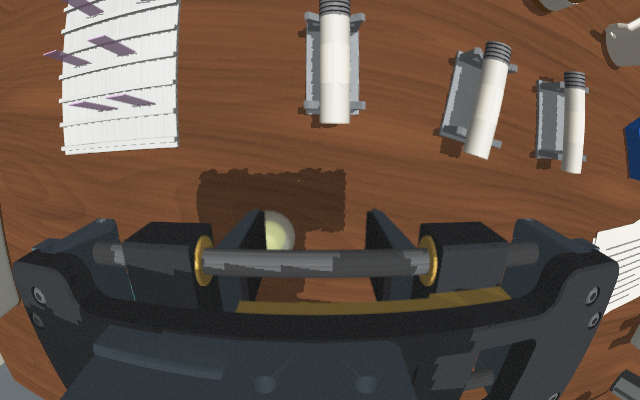

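The tube lies in both notches, its near end at (336,123), and the stored tubes have not moved. I check the end position and hand the job in.

```bash
python3 - <<'E'
from h import *
p=at('wrist',336,123,.058); d=np.array([np.cos(.153),np.sin(.153)]); print((p[:2]-[.6423,.1753])@d+.065)
print(finish_job())
E
```

```text
0.0006872685720933636
the job is handed in; nothing more can be done
None
```

The stray tube now lies in the empty rest, seated in both notches and centred to about 1 mm along it; both stored tubes look unmoved, and I handed the job in at about 9.4 s (the judge's result was not returned).

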